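# Dock a pipette-tip box

## Task

Load the closed pipette-tip box into the tip dock: square it up with the lane, then push it lengthwise down between the two guide rails, fully home against the end stop, so that the spring catch in the floor snaps up behind it. The rails are set to position for the pipetting machine, so neither the box nor the gripper may touch them. Only push the box with the fingers, never pinch or lift it, leave the things standing around where they are, and finish clear of everything.

Things in the scene. Friction and masses are not known exactly. Their poses are not given: they have to be found in the camera images.
- dock: Tip dock, fixed: flat grey plate, top 10 mm above the worktop. Origin on its underside, on the lane's centre line; +x runs along the lane to the end stop, +y left of that, z up. The plate spans x -215 to +210, y -75 to +75 mm. x -215 to -57 mm is the bare apron where the box starts; then comes the lane between the rails.
- stop_face (a point): Middle of the end stop's face that closes the lane, at dock (152, 0, 35) mm; axes as the dock. The stop is an aluminium block 118 mm wide, 44 mm high above the plate; behind it, up to dock x = 206 mm, gussets and a black switch barrel, all lower than the stop.
- rail_left: Left guide rail (dock +y side), fixed; origin and axes are the dock's. Aluminium bar 12 mm wide, 16 mm high above the plate (26 mm above the worktop, 29 at its screw heads), inner face at dock y = +43 mm from x = -25 to +152 mm; its first 30 mm (from x = -57) flare outwards by about 6 mm.
- rail_right: Right guide rail, fixed, the mirror image of the left one: inner face at dock y = -43 mm. Origin and axes are the dock's. The lane between the rails is 86 mm wide.
- tip_box: Closed pipette-tip box, blue with a clear lid that stays shut: 66 wide, 118 long, 67 high, about 0.2 kg, standing crooked on the apron. Origin at its underside; end faces at y = -59 and +59 mm, long sides at x = -31 and +35 mm. It goes in with its +y end leading (box y along dock +x, box x along dock -y). It slides with friction and stops when the push stops.
- box_mid (a point): Middle of the box's underside between its four side faces (2 mm along box x from the box's origin); axes as tip_box. At dock x = +93 mm the box stands against the end stop; resting back on the catch it is at +88 mm.
- catch (a joint): Spring catch in the lane's floor: steel ramp 22 mm wide on the centre line, dock x -18 to +29 mm. 0 rad = up, its square nose at x = +29 mm then stands 6 mm above the plate. The box rides over the ramp and presses it flush (about 0.14 rad, light spring); it springs up by itself once the box's rear end is some 2 mm past the nose.
- plunger (a joint): Presence-switch plunger: steel pin 10 mm in diameter sticking out 10 mm from the stop face on the centre line, 25 mm above the plate. 0 m = out, 0.010 = pressed in flush with the stop face by the box; spring of 0.6 N at first, 1.6 N when flush.
- timer: Bystander, loose: white lab timer 62 x 62 x 19 mm; origin under its centre.
- pipette: Bystander, loose: grey pipette lying flat, 47 x 241 x 27 mm (length along y); origin under its centre.
- flask: Bystander, loose: conical flask, 64 mm in diameter, 103 mm high; origin under its centre.
- cuvette_case: Bystander, loose: dark flat closed case 57 x 105 x 27 mm; origin under its centre.

How it is judged:
By the outcome, as a careful person would: the job done as asked, in the order asked, and still so for the second after the job is handed in, with the robot touching nothing.
It also fails if it takes over 64 s, if anything falls off the work surface, if the arm or the gripper's body presses on something with over 40 N, if the wrist force passes 120 N, or if a joint passes its speed limit or range.

## Robot

A 6-joint arm with a two-finger parallel gripper is mounted at the origin on the work surface; the furniture and walls round the work are solid. World frame = base frame: x ahead of the robot, y to its left, z up, the work surface at z = 0. Lengths are in m, angles in rad, forces in N, time in s.
With the tool pointing down it reaches from about 0.25 to 0.775 m from the base axis. Payload 4 kg.
Tool frame: the origin (TCP) lies at the centre of the arm's flange, where the gripper is bolted on; the fingertips stand 199 mm ahead of it and the grasp point (between the pads) lies 180 mm ahead of it (robot.tcp_to_tips is the z of the fingertips in the tool frame, in m); z points along the fingers, y is the line along which they close (so a half turn about z gives the same grasp; the last joint's range is limited). The gripper opens to 94 mm and grips with 3 to 60 N. Pads are 16 mm wide; open, the fingers measure 119 mm over their backs; the gripper's body (75 mm by 177 mm) begins 78 mm behind the grasp point.
Start: joints at [-1.347, 0.087, 1.371, -0, 1.684, -0.103], TCP at [0.177, -0.521, 0.405] pointing down, gripper open.
Joint ranges: [-3.1, 3.1], [-0.76, 2.03], [0.27, 2.55], [-1.08, 4.22], [0.17, 2.65], [-2.57, 2.57]. Speed limits (rad/s): [2.79, 2.79, 3.14, 3.14, 3.14, 3.14].

## Interface

Orientations are given as [roll, pitch, yaw] about the fixed x, y, z axes, in that order (R = Rz(yaw) Ry(pitch) Rx(roll)).
In Python, from bench import robot gives the robot as it stands.
- The arm moves only by the tool play_rows, never from a script. Its arguments are lists of equal length, an entry for each row: "translation": the shift along the tool's x, y, z scaled (see below), a list of three; "twist": the turn, a rotation vector about the tool's x, y, z scaled (see below), a list of three; "gripper": the opening, from -1 (shut) to 1 (fully open). A call has 1 to 8 rows; each row shifts and turns the commanded pose from where the row before left it, along the tool's axes as they then stand; what a row does not reach is not made up. The controller multiplies each number of a shift by 0.04 m and each number of a turn by 0.1 rad. A row lasts 1/10 s, in which the tool goes at most 50 mm and 8.59 degrees, less where a joint would pass 70% of its speed; a pose out of reach is approached as far as the arm can. A call with a number of a shift or a turn outside -1 to 1 is refused whole. A call with a gripper value outside its range is refused whole. The fingers move at their own pace and stop on an object; the grip force is fixed at half the most. Time passes only in rows, so rows that do not move let the fingers close. It gives the time, the measured TCP pose, the force, the opening and the grip force at its end, in the units of the state.
- robot.get_obs(): the state, without advancing time (a new reading comes with each control period).
- robot.snapshot(name): name is "scene" or "top" or "wrist"; returns the picture (420x560x3 uint8, red, green, blue); there is no depth.
- robot.camera_model(name): a dict with "camera_matrix" (3x3 intrinsics, pixels), "rvec" (rotation vector, rad) and "tvec" (3), from world to camera coordinates, as OpenCV has them. Camera axes: x right, y down, z forward; pixel columns grow to the right and rows downward; lengths in m; the calibration is good to about 2 mm. A picture is of the moment at which its call begins: read the wrist's pose just before it. camera_model takes no time and is no camera call; for the wrist camera it gives the pose at the moment of the call.
- robot.close_job(): hands the job in; it is judged then, once.
Trained networks look in the newest picture that a camera, given by its name, has taken for a name from the list of things; names that differ only in an ending like _2 or _b are one class to them, and where a whole thing is asked for, a point or a joint stands for the part that bears it (a point fixed in the world has none). Each returns a list of dicts, best first, with "score" (0 to 1); they miss things now and then, are a little off and sometimes report something else, mostly with a low value. They report only what shows in the picture. A call takes as long as a camera call.
- robot.recognise(name, camera): "centre" ([x, y, z] in m, in world coordinates, good to about 4 mm: the middle of the surface that is visible of it).
- robot.spot_point(name, camera): "centre" ([x, y, z] in m, in world coordinates, good to about 4 mm: a listed point, or the origin of a listed thing).
The state is a dict: "time": time; "joint_positions": joint angles; "qvel": joint speeds; "joint_torque": joint torques, N m; "tool_pos": TCP position; "ee_rot": TCP orientation; "wrist_force": force on the tool from outside, world axes, zero at the start; "wrist_torque": the same for the moment, N m; "width": finger opening in m; "finger_force": force on a finger pad.
Only numpy, scipy, OpenCV 4.12 (cv2) and the standard library are available. Lean on these libraries where they do the work, as an engineer would, in place of code of your own. Each camera call takes 0.05 s, during which the arm holds its last target. There are 200 camera calls.

## Working session

There is one attempt and no reset: what is moved stays moved. The work goes in short steps, Python scripts to look and compute and a tool call to move; the robot and the scene stay as the last step left them, time stands still between calls to the robot, and variables do not carry over. Pictures are saved under pics/ and viewed, at most 10 in all, crops included, and the job is handed in when it is done.

Besides the shell and the picture viewer there is one more tool, called after "Emit:" as a command line: name --argument value ..., lists and objects as JSON in quotes. play_rows: Moves the arm, as the interface text tells. Its arguments: {"type":"object","properties":{"translation":{"type":"array","items":{"type":"array","items":{"type":"number","minimum":-1,"maximum":1}}},"twist":{"type":"array","items":{"type":"array","items":{"type":"number","minimum":-1,"maximum":1}}},"gripper":{"type":"array","items":{"type":"number"}}},"required":["translation","twist","gripper"]}

```bash
mkdir -p pics; ls; python3 - <<'E'
from bench import robot
import cv2
for c in ("scene","top"):
    im=robot.snapshot(c); cv2.imwrite(f"pics/{c}0.png",im[:,:,::-1])
    m=robot.camera_model(c); print(c,m)
    for n in ("dock","stop_face","tip_box","box_mid","rail_left","rail_right","timer","pipette","flask","cuvette_case","catch"):
        for f in (robot.spot_point,robot.recognise):
            try: r=f(n,c)
            except Exception as e: print(n,e); continue
            print(n,f.__name__,[(x["centre"],round(x["score"],2)) for x in r[:2]])
o=robot.get_obs();print(o)
E
```

```text
pics
scene {'camera_matrix': array([[478.46738584,   0.        , 278.0929388 ],
       [  0.        , 478.46738584, 203.06448703],
       [  0.        ,   0.        ,   1.        ]]), 'rvec': array([ 2.34093856, -0.74053834,  0.29322249]), 'tvec': array([-0.39853057,  0.30659286,  0.63908993])}
dock call [([0.5559, 0.0565, 0.0007], 0.67)]
dock call [([0.5494, 0.0673, 0.0086], 0.55), ([0.609, 0.0831, 0.0267], 0.42)]
stop_face call [([0.5631, 0.209, 0.035], 0.91)]
stop_face call [([0.5478, 0.0667, 0.0097], 0.77), ([0.5049, 0.0926, 0.0215], 0.74)]
tip_box call [([0.53, -0.0751, 0.01], 0.74)]
tip_box call [([0.5187, -0.0871, 0.0761], 0.84)]
box_mid call [([0.5313, -0.0744, 0.0123], 0.85)]
box_mid call [([0.5154, -0.0879, 0.0807], 0.74), ([0.5094, 0.091, 0.0227], 0.27)]
rail_left call []
rail_left call [([0.5575, 0.059, 0.0137], 0.74), ([0.5048, 0.0918, 0.0226], 0.63)]
rail_right call []
rail_right call [([0.6097, 0.0831, 0.0261], 0.61)]
timer call [([0.4186, 0.1736, -0.0002], 0.56)]
timer call [([0.4195, 0.167, 0.0148], 0.85)]
pipette call [([0.3906, 0.0178, 0.0043], 0.91)]
pipette call 
[... 2019 characters left out ...]
int_positions': array([-1.34712211e+00,  8.72007956e-02,  1.37069788e+00,  1.72660583e-05,
        1.68359154e+00, -1.03123881e-01]), 'qvel': array([ 2.54586819e-03,  6.99315174e-04,  1.94965685e-04, -5.83720637e-05,
        2.48070691e-05,  5.11335540e-04]), 'joint_torque': array([-4.47837726e-05, -3.40030503e+01, -3.02591300e+01,  7.17792590e-02,
        2.35721626e-02, -1.80458528e-06]), 'tool_pos': array([ 0.17654289, -0.52089834,  0.40470652]), 'ee_rot': array([ 3.14148899e+00, -6.52000549e-06,  3.26800039e-01]), 'wrist_force': array([-0.39297036, -0.43012122,  0.14635822]), 'wrist_torque': array([ 0.0287047 , -0.07234585, -0.04360481]), 'finger_force': 0.0, 'width': 0.0938923135389458}
```

View pics/top0.png

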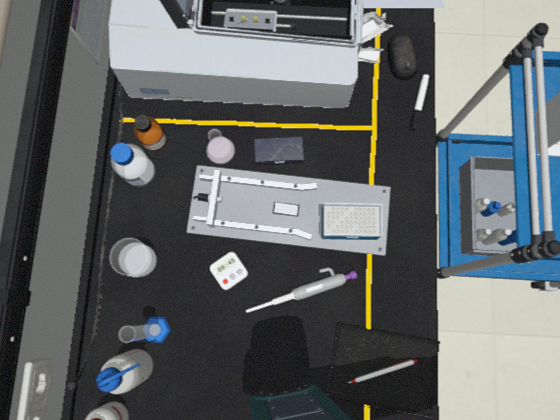

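View pics/scene0.png

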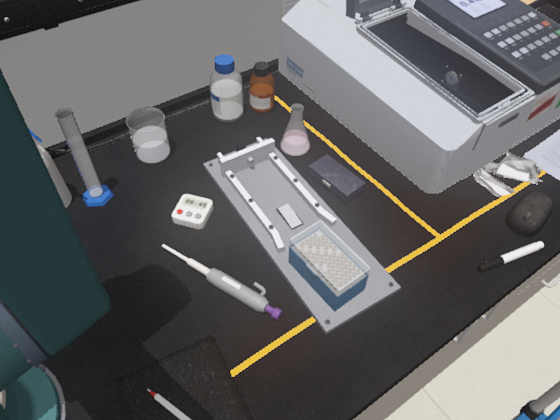

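The top view shows the dock plate (corners about (200,166), (390,186), (386,254), (187,233)), with the stop at column 212. The box is on the apron at (320..382, 203..240), slightly crooked. I'll enlarge both views to get the corners.

```bash
python3 - <<'E'
import cv2
a=cv2.imread("pics/top0.png")[155:265,180:400]; a=cv2.resize(a,None,fx=3.6,fy=3.6,interpolation=cv2.INTER_CUBIC)
cv2.imwrite("pics/topc.png",a)
b=cv2.imread("pics/scene0.png")[130:330,200:405]; b=cv2.resize(b,None,fx=3,fy=3,interpolation=cv2.INTER_CUBIC)
cv2.imwrite("pics/scc.png",b)
E
```

```text
(no output)
```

View pics/topc.png

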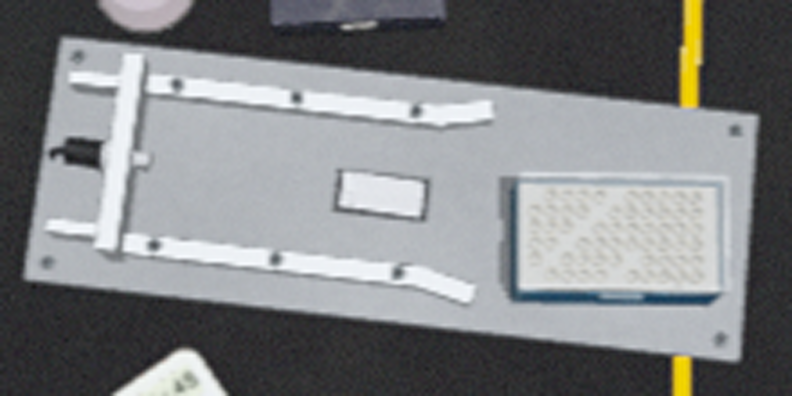

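View pics/scc.png

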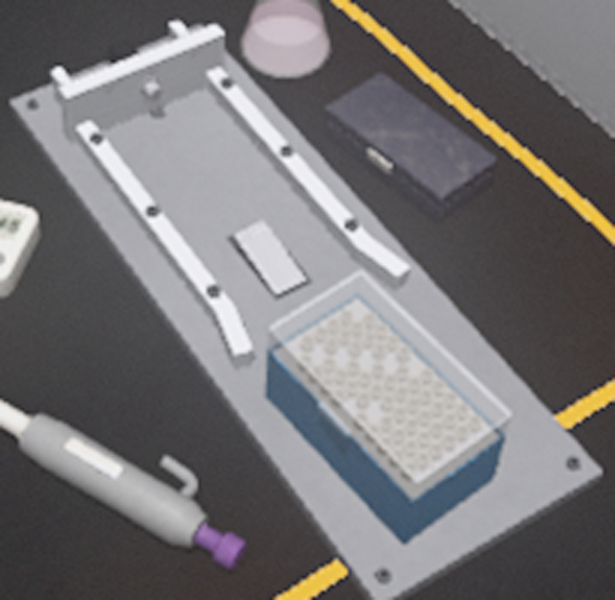

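The crops give the plate corners, the rail screws, the stop and the lid outline. I'll fit the dock and box planar poses over both views.

```bash
cat > h.py <<'E'
import numpy as np,cv2
from bench import robot
from scipy.optimize import least_squares
def T(p,q): # planar pose (x,y,yaw) on pts
    q=np.atleast_2d(np.array(q,float)); c,s=np.cos(p[2]),np.sin(p[2])
    return np.c_[p[0]+c*q[:,0]-s*q[:,1],p[1]+s*q[:,0]+c*q[:,1],q[:,2]]
def P(cam,X):
    m=robot.camera_model(cam) if isinstance(cam,str) else cam
    return cv2.projectPoints(np.array(X,float),m["rvec"],m["tvec"],m["camera_matrix"],None)[0][:,0]
def fit(obs,p0): # obs: list of (cam,model pts,img px)
    f=lambda p:np.concatenate([(P(c,T(p,q))-np.array(x)).ravel() for c,q,x in obs])
    r=least_squares(f,p0,loss="soft_l1"); return r.x,f(r.x).reshape(-1,2)
def inv(p,X):
    X=np.atleast_2d(X);c,s=np.cos(p[2]),np.sin(p[2]);d=X[:,:2]-p[:2]
    return np.c_[c*d[:,0]+s*d[:,1],-s*d[:,0]+c*d[:,1]]
E
python3 - <<'E'
from h import *
ft=lambda L:(np.array(L)+.5)/3.6-.5+[180,155]
fs=lambda L:(np.array(L)+.5)/3-.5+[200,130]
pl={'LF':(.210,.075,.010),'RF':(.210,-.075,.010),'RN':(-.215,-.075,.010),'LN':(-.215,.075,.010)}
st=[(.152,.059,.054),(.152,-.059,.054)]
t=[pl['RF'],pl['RN'],pl['LN'],pl['LF']]; 
D,r=fit([("top",t,ft([(62,37),(758,115),(740,360),(25,279)])),
 ("scene",[pl['LF'],pl['RN']],fs([(12,101),(601,470)])),
 ("scene",st,fs([(66,97),(225,38)])),("top",st,ft([(117,249),(144,56)]))],[.556,.057,1.57])
print(D,np.degrees(D[2]));print(r.round(1))
# box, middle frame
for w,l in((.033,.059),):
  b=[(-w,l,.077),(w,l,.077),(w,-l,.077),(-w,-l,.077)]
  for cams in (("top",),("scene",),("top","scene")):
    o=[]
    if "top" in cams:o.append(("top",b,ft([(515,291),(514,178),(728,180),(722,294)])))
    if "scene" in cams:o.append(("scene",b,fs([(270,327),(362,272),(511,413),(415,488)])))
    B,r=fit(o,[.53,-.073,.0]); print(cams,B,np.degrees(B[2]),"box in dock",inv(D,[*B[:2],0])*1000,"rel yaw",np.degrees(B[2]-D[2]+np.pi/2));print(r.round(1).tolist())
print(robot.get_obs()['time'])
E
```

```text
[0.55666694 0.05263923 1.51024539] 86.53068660433307
[[-0.   0.7]
 [-0.3  0.3]
 [-0.2  0.5]
 [-0.1  0.5]
 [-0.2 -0.2]
 [ 1.6  0.2]
 [ 0.7 -0.1]
 [ 0.9 -2.1]
 [-0.5  1.1]
 [-0.  -0.3]]
('top',) [ 0.52804488 -0.0762456   0.03342768] 1.9152649713710883 box in dock [[-130.38066271   20.77027995]] rel yaw 5.3845783670380145
[[-0.2, 0.2], [0.1, -0.7], [-1.1, -0.1], [1.3, 0.5]]
('scene',) [ 0.52737065 -0.07976262  0.02625407] 1.504247300062935 box in dock [[-133.93203648   21.2304426 ]] rel yaw 4.973560695729863
[[-1.0, 0.3], [0.1, -0.6], [0.7, 1.5], [0.1, -0.8]]
('top', 'scene') [ 0.52801827 -0.07818931  0.03177181] 1.8203907272080329 box in dock [[-132.322417     20.67922109]] rel yaw 5.289704122874956
[[0.7, 0.2], [1.1, -0.7], [-0.1, -0.0], [2.3, 0.6], [-1.4, -0.4], [-0.5, -1.4], [0.4, 0.3], [-0.0, -1.8]]
2.2
```

Emit:
play_rows --translation '[[0.87, -0.68, 0], [0.87, -0.68, 0], [0.87, -0.68, 0], [0.87, -0.68, 0], [0.87, -0.68, 0], [0.87, -0.68, 0], [0.87, -0.68, 0], [0.87, -0.68, 0]]' --twist '[[0, 0, 0], [0, 0, 0], [0, 0, 0], [0, 0, 0], [0, 0, 0], [0, 0, 0], [0, 0, 0], [0, 0, 0]]' --gripper '[0.28, 0.28, 0.28, 0.28, 0.28, 0.28, 0.28, 0.28]'

```text
time: 3.0
tool_pos: [0.3709, -0.2237, 0.405]
ee_rot: [3.141, -0.001, 0.327]
wrist_force: [0.2, -0.7, 0.8]
width: 0.06
finger_force: 0.0
```

Emit:
play_rows --translation '[[0.87, -0.68, 0], [0.87, -0.68, 0], [0.87, -0.68, 0], [0, 0, 0], [0, 0, 0], [0, 0, 0], [0, 0, 0], [0, 0, 0]]' --twist '[[0, 0, 0], [0, 0, 0], [0, 0, 0], [0, 0, 0.97], [0, 0, 0.97], [0, 0, 0.97], [0, 0, 0.97], [0, 0, 0]]' --gripper '[0.28, 0.28, 0.28, 0.28, 0.28, 0.28, 0.28, 0.28]'

```text
time: 3.8
tool_pos: [0.443, -0.1145, 0.4047]
ee_rot: [3.141, -0.0, -0.061]
wrist_force: [0.1, 0.1, -0.4]
width: 0.0603
finger_force: 0.0
```

```bash
python3 - <<'E'
from h import *
im=robot.snapshot("wrist");cv2.imwrite("pics/w1.png",im[:,:,::-1]); np.save("w1.npy",np.array(robot.camera_model("wrist"),dtype=object),allow_pickle=True)
D=[.55667,.05264,1.51025]
for n in("box_mid","tip_box","stop_face","dock","pipette"):
    r=robot.spot_point(n,"wrist"); print(n,[(x["centre"],x["score"],(inv(D,x["centre"])*1000).round()) for x in r[:1]])
q=[(-.215,.075,.01),(-.215,-.075,.01),(-.057,.043,.026),(-.057,-.043,.026),(.029,0,.01)]
print(P("wrist",T(D,q)).round(0).tolist())
B=[.528,-.0782,.0318];w,l=.033,.059
print(P("wrist",T(B,[(-w,l,.077),(w,l,.077),(w,-l,.077),(-w,-l,.077)])).round(0).tolist())
E
```

```text
box_mid []
tip_box [([0.5283, -0.0731, 0.0048], 0.92, array([[-127.,   21.]]))]
stop_face []
dock [([0.5559, 0.0591, 0.0064], 0.81, array([[6., 1.]]))]
pipette [([0.3928, 0.0203, -0.0027], 0.66, array([[-42., 162.]]))]
[[310.0, 167.0], [313.0, 27.0], [170.0, 139.0], [164.0, 56.0], [96.0, 100.0]]
[[175.0, 158.0], [162.0, 86.0], [290.0, 73.0], [296.0, 146.0]]
```

View pics/w1.png

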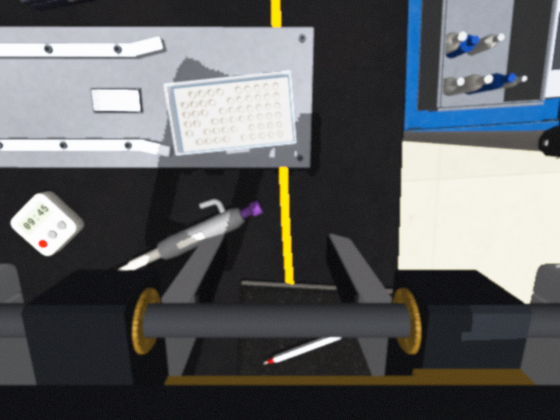

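The wrist view agrees with the fit: the plate's near edge is at (311,167)/(314,27), and the lid corners are at (176,154), (164,84), (291,71), (298,144), within 3 px of prediction. The pipette is clear of the approach. I'll descend beside the box's left side.

Emit:
play_rows --translation '[[0.57, -0.55, 0], [0, -0.5, 0], [0, 0, 0.9], [0, 0, 0.9], [0, 0, 0.9], [0, 0, 0.9], [0, 0, 0.7], [0, 0, 0]]' --twist '[[0, 0, 0], [0, 0, 0], [0, 0, 0], [0, 0, 0], [0, 0, 0], [0, 0, 0], [0, 0, 0], [0, 0, 0]]' --gripper '[0.28, 0.28, 0.28, 0.28, 0.28, 0.28, 0.28, 0.28]'

```text
time: 4.9
tool_pos: [0.4664, -0.0736, 0.2282]
ee_rot: [-3.14, 0.01, -0.061]
wrist_force: [-0.7, 0.7, -0.8]
width: 0.0602
finger_force: 0.0
```

```bash
python3 - <<'E'
from h import *
o=robot.get_obs();print(o['time'],o['tool_pos'],o['ee_rot'],o['wrist_force'],inv([.55667,.05264,1.51025],o['tool_pos'])*1000)
im=robot.snapshot("scene");cv2.imwrite("pics/s2.png",cv2.resize(im[130:400,170:440,::-1],None,fx=2.2,fy=2.2,interpolation=cv2.INTER_CUBIC))
E
```

```text
4.9 [ 0.46644218 -0.07363255  0.22817269] [-3.1395581   0.0098397  -0.06075644] [-0.70379769  0.74004008 -0.75853803] [[-131.50079513   82.4218223 ]]
```

View pics/s2.png

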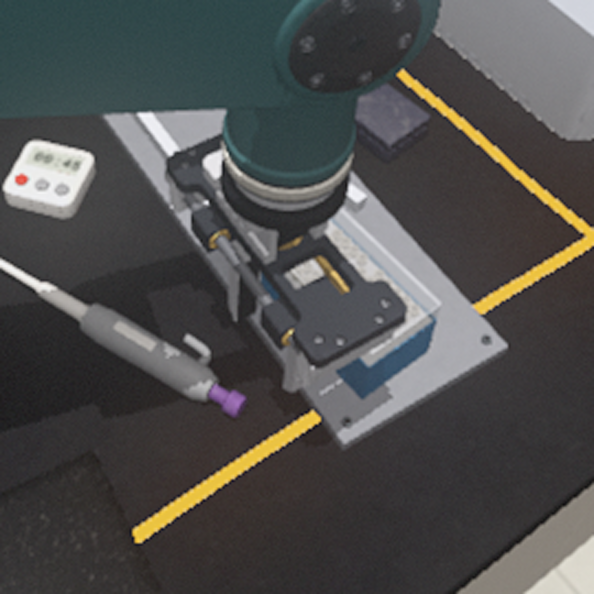

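Emit:
play_rows --translation '[[0.2, 0, 0], [0.2, 0, 0], [0.15, 0, 0], [0.12, 0, 0], [0.1, 0, 0], [0.08, 0, 0], [0.05, 0, 0], [0, 0, 0]]' --twist '[[0, 0, 0], [0, 0, 0], [0, 0, 0], [0, 0, 0], [0, 0, 0], [0, 0, 0], [0, 0, 0], [0, 0, 0]]' --gripper '[0.28, 0.28, 0.28, 0.28, 0.28, 0.28, 0.28, 0.28]'

```text
time: 5.75
tool_pos: [0.5045, -0.0764, 0.2327]
ee_rot: [3.141, -0.0, -0.061]
wrist_force: [-2.0, 1.0, 1.2]
width: 0.06
finger_force: 1.1
```

```bash
python3 - <<'E'
from h import *
o=robot.get_obs();print(o['time'],o['tool_pos'],o['ee_rot'],o['wrist_force'],inv([.55667,.05264,1.51025],o['tool_pos'])*1000)
im=robot.snapshot("wrist");cv2.imwrite("pics/w2.png",im[:,:,::-1])
for n,c in(("tip_box","wrist"),("dock","wrist")):
    r=robot.spot_point(n,c); print(n,[(x["centre"],x["score"],(inv([.55667,.05264,1.51025],x["centre"])*1000).round()) for x in r[:1]])
E
```

```text
5.75 [ 0.50453862 -0.07643655  0.23267865] [ 3.14126679e+00 -4.86144297e-04 -6.12831614e-02] [-2.019087    0.96223208  1.19089222] [[-131.99447291   44.22551417]]
tip_box []
dock [([0.5531, 0.0563, 0.0029], 0.6, array([[3., 4.]]))]
```

View pics/w2.png

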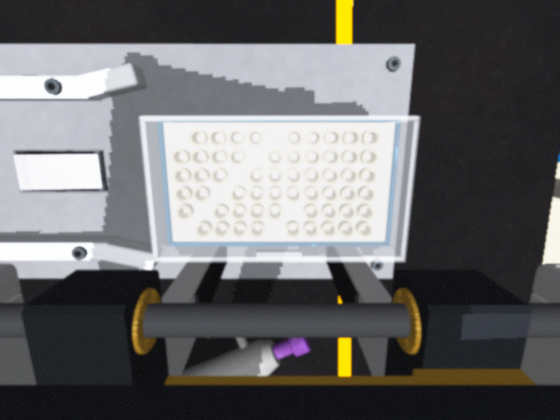

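The box is now parallel to the plate edges. Lid corners are about (153,262), (141,117), (418,117), (405,262), and the plate's back right corner is at (415,44). I'll fit the box and check the dock.

```bash
python3 - <<'E'
from h import *
D=np.array([.55667,.05264,1.51025]);w,l=.033,.059
b=[(-w,l,.077),(w,l,.077),(w,-l,.077),(-w,-l,.077)]
B,r=fit([("wrist",b,[(153,262),(141,117),(418,117),(405,262)])],[.55,-.078,-.06])
print("box in dock",inv(D,[*B[:2],0])*1000,"rel",np.degrees(B[2]-D[2]+np.pi/2));print(r.round(1).tolist())
print("pred plate corner/left far rail screw etc")
print(P("wrist",T(D,[(-.215,-.075,.01),(-.025,.043,.026),(-.025,-.043,.026),(-.057,.049,.026),(-.018,.011,.01),(-.018,-.011,.01)])).round(0).tolist())
D2,r=fit([("wrist",[(-.215,-.075,.01),(-.018,.011,.01),(-.018,-.011,.01)],[(415,44),(104,189),(102,152)])],D)
print(D2,r.round(1).tolist(),inv(D2,[*B[:2],0])*1000,np.degrees(B[2]-D2[2]+np.pi/2))
E
```

```text
box in dock [[-134.79399464    2.40430207]] rel -0.08567553107373332
[[-0.5, 1.7], [-3.2, -0.7], [2.9, -0.6], [0.5, 1.7]]
pred plate corner/left far rail screw etc
[[414.0, 43.0], [104.0, 242.0], [84.0, 98.0], [156.0, 251.0], [100.0, 188.0], [95.0, 154.0]]
[0.55599085 0.05014544 1.51164797] [[3.2, -0.2], [-0.1, -0.5], [-2.7, 2.5]] [[-132.26015665    2.06223837]] -0.16577313515687525
```

Emit:
play_rows --translation '[[0.06, 0, 0], [0, 0, 0], [-0.25, 0, 0], [-0.25, 0, 0], [0, 0, -0.8], [0, 0, -0.9], [0, 0, -0.8], [0, 0, 0]]' --twist '[[0, 0, 0], [0, 0, 0], [0, 0, 0], [0, 0, 0], [0, 0, 0], [0, 0, 0], [0, 0, 0], [0, 0, 0]]' --gripper '[0.28, 0.28, 0.28, 0.28, 0.28, 0.28, 0.28, 0.28]'

```text
time: 6.7
tool_pos: [0.4873, -0.0754, 0.3383]
ee_rot: [3.139, -0.012, -0.061]
wrist_force: [-0.2, -0.8, -0.2]
width: 0.06
finger_force: 0.0
```

Emit:
play_rows --translation '[[0.5, 0.73, 0], [0.5, 0.73, 0], [0.5, 0.74, 0], [0, 0, 0], [0, 0, 0], [0, 0, 0], [0, 0, 0], [0, 0, 0]]' --twist '[[0, 0, 0], [0, 0, 0], [0, 0, 0], [0, 0, -0.98], [0, 0, -0.98], [0, 0, -0.98], [0, 0, -0.98], [0, 0, -0.98]]' --gripper '[-0.36, -0.36, -0.36, -0.36, -0.36, -0.36, -0.36, -0.36]'

```text
time: 7.5
tool_pos: [0.5406, -0.1666, 0.331]
ee_rot: [-3.14, 0.001, 0.433]
wrist_force: [-0.1, -0.4, 0.5]
width: 0.0303
finger_force: 0.0
```

Emit:
play_rows --translation '[[0, 0, 0], [0, 0, 0], [0, 0, 0], [0, 0, 0], [0, 0, 0], [0, 0, 0], [0, 0, 0], [0, 0, 0]]' --twist '[[0, 0, -0.98], [0, 0, -0.98], [0, 0, -0.98], [0, 0, -0.98], [0, 0, -0.98], [0, 0, -0.98], [0, 0, -0.98], [0, 0, -0.98]]' --gripper '[-0.36, -0.36, -0.36, -0.36, -0.36, -0.36, -0.36, -0.36]'

```text
time: 8.3
tool_pos: [0.5406, -0.1665, 0.331]
ee_rot: [-3.14, -0.0, 1.217]
wrist_force: [-0.8, 0.5, 0.3]
width: 0.0297
finger_force: 0.0
```

Emit:
play_rows --translation '[[0, 0, 0], [0, 0, 0], [0, 0, 0], [0, 0, 0], [0, 0, 0]]' --twist '[[0, 0, -0.98], [0, 0, -0.98], [0, 0, -0.98], [0, 0, 0], [0, 0, 0]]' --gripper '[-0.36, -0.36, -0.36, -0.36, -0.36]'

```text
time: 8.8
tool_pos: [0.5408, -0.1666, 0.3317]
ee_rot: [-3.14, -0.0, 1.505]
wrist_force: [0.3, 0.3, 0.8]
width: 0.0299
finger_force: 0.0
```

```bash
python3 - <<'E'
from h import *
D=[.55667,.05264,1.51025]
o=robot.get_obs();print(o['time'],o['tool_pos'],o['ee_rot'],o['wrist_force'],inv(D,o['tool_pos'])*1000)
im=robot.snapshot("wrist");a=cv2.imwrite("pics/w3.png",im[:,:,::-1])
w,l=.033,.059;B=[-.1335,.0,-np.pi/2]
b=T(B,[(-w,l,.077),(w,l,.077),(w,-l,.077),(-w,-l,.077)])
print(P("wrist",T(D,b)).round(0).tolist(), P("wrist",T(D,[(-.057,.043,.026),(-.057,-.043,.026),(.152,.059,.054),(.152,-.059,.054)])).round().tolist())
for n,c in(("tip_box","wrist"),("box_mid","wrist"),("stop_face","wrist"),("box_mid","top"),("tip_box","top")):
    r=robot.spot_point(n,c); print(n,[(x["score"],(inv(D,x["centre"])*1000).round()) for x in r[:1]])
E
```

```text
8.8 [ 0.54082919 -0.16663332  0.33165083] [-3.14038458e+00 -4.12435454e-04  1.50472138e+00] [0.34772351 0.25490774 0.77202112] [[-219.83004705    2.54369539]]
[[230.0, 12.0], [328.0, 11.0], [323.0, 186.0], [236.0, 186.0]] [[226.0, 11.0], [331.0, 10.0], [174.0, -418.0], [381.0, -420.0]]
tip_box [(0.76, array([[-129.,    0.]]))]
box_mid []
stop_face []
box_mid [(0.92, array([[-126.,   18.]]))]
tip_box [(0.58, array([[-138.,   18.]]))]
```

View pics/w3.png

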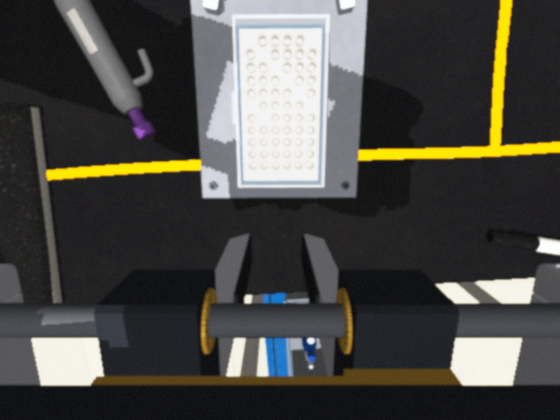

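Lid corners are (232,15), (329,15), (324,188), (239,188). The box is square and centred on the plate (edges 202..358) to about 1 mm. I'll line up, descend behind it and push partway.

Emit:
play_rows --translation '[[0, 0.06, 0.3], [0, 0, 0.8], [0, 0, 0.8], [0, 0, 0.5], [0, 0, 0.05], [0, 0, 0], [0, 0, 0]]' --twist '[[0, 0, -0.05], [0, 0, 0], [0, 0, 0], [0, 0, 0], [0, 0, 0], [0, 0, 0], [0, 0, 0]]' --gripper '[-0.36, -0.36, -0.36, -0.36, -0.36, -0.36, -0.36]'

```text
time: 9.8
tool_pos: [0.5442, -0.1671, 0.2361]
ee_rot: [3.139, 0.001, 1.512]
wrist_force: [0.4, -0.5, 0.6]
width: 0.0301
finger_force: 0.0
```

Emit:
play_rows --translation '[[0.2, 0, 0], [0.2, 0, 0], [0.25, 0, 0], [0.3, 0, 0], [0.3, 0, 0], [0.25, 0, 0], [0.15, 0, 0], [0, 0, 0]]' --twist '[[0, 0, 0], [0, 0, 0], [0, 0, 0], [0, 0, 0], [0, 0, 0], [0, 0, 0], [0, 0, 0], [0, 0, 0]]' --gripper '[-0.36, -0.36, -0.36, -0.36, -0.36, -0.36, -0.36, -0.36]'

```text
time: 10.6
tool_pos: [0.5475, -0.0996, 0.2344]
ee_rot: [-3.141, -0.002, 1.513]
wrist_force: [0.3, 0.3, -0.9]
width: 0.0301
finger_force: 0.0
```

```bash
python3 - <<'E'
from h import *
D=[.55667,.05264,1.51025]
o=robot.get_obs();print(o['time'],o['tool_pos'],o['ee_rot'],o['wrist_force'],inv(D,o['tool_pos'])*1000)
im=robot.snapshot("wrist");a=im[:,:,::-1];t=robot.snapshot("scene")[:,:,::-1]
cv2.imwrite("pics/c4.png",np.vstack([a[:300,:][:, 80:480],cv2.resize(t[130:330,200:400],(400,400))[:300]]))
w,l=.033,.059;x=inv(D,o['tool_pos'])[0][0];B=[x+.009+.059,.0,-np.pi/2]
b=T(B,[(-w,l,.077),(w,l,.077),(w,-l,.077),(-w,-l,.077)])
print((P("wrist",T(D,b))-[80,0]).round(0).tolist(), (P("wrist",T(D,[(-.025,.043,.026),(-.025,-.043,.026)]))-[80,0]).round().tolist())
E
```

```text
10.6 [ 0.54747734 -0.09958718  0.23437869] [-3.14102652e+00 -1.77679663e-03  1.51310527e+00] [ 0.29833939  0.26586788 -0.89790672] [[-1.52504482e+02 -3.53461971e-02]]
[[112.0, -31.0], [286.0, -31.0], [268.0, 259.0], [127.0, 259.0]] [[118.0, 16.0], [278.0, 16.0]]
```

View pics/c4.png

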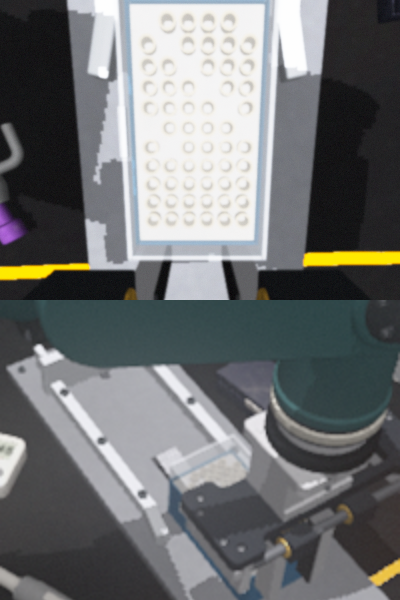

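The box is square and centred between the flares (rear lid corners at 127 and 266 against the predicted 127 and 268). I'll go on.

Emit:
play_rows --translation '[[0.15, 0, 0], [0.25, 0, 0], [0.3, 0, 0], [0.3, 0, 0], [0.3, 0, 0], [0.3, 0, 0], [0.3, 0, 0], [0.25, 0, 0]]' --twist '[[0, 0, 0], [0, 0, 0], [0, 0, 0], [0, 0, 0], [0, 0, 0], [0, 0, 0], [0, 0, 0], [0, 0, 0]]' --gripper '[-0.36, -0.36, -0.36, -0.36, -0.36, -0.36, -0.36, -0.36]'

```text
time: 11.5
tool_pos: [0.5526, -0.0139, 0.2347]
ee_rot: [3.142, 0.0, 1.512]
wrist_force: [-0.2, -2.0, -0.4]
width: 0.0302
finger_force: 0.6
```

```bash
python3 - <<'E'
from h import *
D=[.55667,.05264,1.51025]
o=robot.get_obs();print(o['time'],o['tool_pos'],o['ee_rot'],o['wrist_force'],inv(D,o['tool_pos'])*1000)
im=robot.snapshot("wrist");a=im[:,:,::-1];cv2.imwrite("pics/w5.png",a[:290,60:500])
w,l=.033,.059;x=inv(D,o['tool_pos'])[0][0];B=[x+.009+.059,.0,-np.pi/2]
b=T(B,[(w,-l,.077),(-w,-l,.077)])
print((P("wrist",T(D,b))-[60,0]).round(0).tolist(), (P("wrist",T(D,[(x+.08,.043,.026),(x+.08,-.043,.026)]))-[60,0]).round().tolist())
E
```

```text
11.5 [ 0.55261319 -0.01390519  0.23472864] [3.14152063e+00 6.83478996e-06 1.51243273e+00] [-0.1803035  -1.95791977 -0.36387667] [[-6.66687289e+01  2.27712093e-02]]
[[286.0, 262.0], [147.0, 261.0]] [[142.0, 111.0], [291.0, 112.0]]
```

View pics/w5.png

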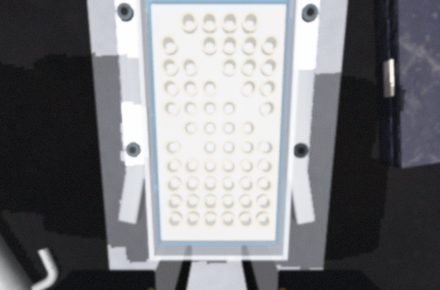

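Square and about 1 mm right of centre (lid rear corners (150,258) and (287,258), rail screws at columns 133 and 301). Continuing, slowing toward the stop.

Emit:
play_rows --translation '[[0.2, 0, 0], [0.3, 0, 0], [0.3, 0, 0], [0.3, 0, 0], [0.3, 0, 0], [0.3, 0, 0], [0.15, 0, 0], [0.1, 0, 0]]' --twist '[[0, 0, 0], [0, 0, 0], [0, 0, 0], [0, 0, 0], [0, 0, 0], [0, 0, 0], [0, 0, 0], [0, 0, 0]]' --gripper '[-0.36, -0.36, -0.36, -0.36, -0.36, -0.36, -0.36, -0.36]'

```text
time: 12.35
tool_pos: [0.5573, 0.0634, 0.2348]
ee_rot: [3.141, 0.001, 1.513]
wrist_force: [-0.9, -2.2, 1.4]
width: 0.0299
finger_force: 1.3
```

Emit:
play_rows --translation '[[0.08, 0, 0], [0.06, 0, 0], [0.05, 0, 0], [0.04, 0, 0], [0, 0, 0]]' --twist '[[0, 0, 0], [0, 0, 0], [0, 0, 0], [0, 0, 0], [0, 0, 0]]' --gripper '[-0.36, -0.36, -0.36, -0.36, -0.36]'

```text
time: 12.85
tool_pos: [0.5578, 0.0717, 0.2348]
ee_rot: [3.141, 0.0, 1.512]
wrist_force: [0.3, -3.9, 2.9]
width: 0.0299
finger_force: 1.7
```

```bash
python3 - <<'E'
from h import *
D=[.55667,.05264,1.51025]
o=robot.get_obs();print(o['time'],o['tool_pos'],o['ee_rot'],o['wrist_force'],inv(D,o['tool_pos'])*1000)
E
```

```text
12.85 [0.5578164  0.07169754 0.23481585] [3.14131643e+00 3.35598311e-04 1.51152077e+00] [ 0.28004875 -3.92945159  2.89712642] [[1.90919915e+01 8.85914747e-03]]
```

Emit:
play_rows --translation '[[0.04, 0, 0], [0.04, 0, 0], [0.03, 0, 0], [0, 0, 0]]' --twist '[[0, 0, 0], [0, 0, 0], [0, 0, 0], [0, 0, 0]]' --gripper '[-0.36, -0.36, -0.36, -0.36]'

```text
time: 13.25
tool_pos: [0.5581, 0.0763, 0.2348]
ee_rot: [3.141, 0.0, 1.512]
wrist_force: [0.3, -4.4, 2.3]
width: 0.03
finger_force: 2.3
```

Emit:
play_rows --translation '[[0.03, 0, 0], [0.03, 0, 0], [0, 0, 0]]' --twist '[[0, 0, 0], [0, 0, 0], [0, 0, 0]]' --gripper '[-0.36, -0.36, -0.36]'

```text
time: 13.55
tool_pos: [0.5582, 0.0786, 0.2348]
ee_rot: [3.141, 0.0, 1.512]
wrist_force: [-0.0, -5.0, 2.5]
width: 0.0303
finger_force: 2.4
```

Emit:
play_rows --translation '[[0.025, 0, 0], [0.025, 0, 0], [0, 0, 0]]' --twist '[[0, 0, 0], [0, 0, 0], [0, 0, 0]]' --gripper '[-0.36, -0.36, -0.36]'

```text
time: 13.85
tool_pos: [0.5583, 0.0794, 0.2349]
ee_rot: [3.142, 0.004, 1.511]
wrist_force: [-0.8, -9.7, 2.3]
width: 0.0298
finger_force: 4.7
```

Emit:
play_rows --translation '[[0.025, 0, 0], [0.025, 0, 0], [0, 0, 0]]' --twist '[[0, 0, 0], [0, 0, 0], [0, 0, 0]]' --gripper '[-0.36, -0.36, -0.36]'

```text
time: 14.15
tool_pos: [0.5583, 0.0801, 0.2349]
ee_rot: [-3.141, 0.008, 1.511]
wrist_force: [-2.4, -13.8, 5.3]
width: 0.03
finger_force: 7.0
```

Force rose to 14 N with the tool nearly stopped, so the box is at the end stop. I'll back off, rise and look.

Emit:
play_rows --translation '[[-0.1, 0, 0], [-0.2, 0, 0], [-0.5, 0, 0], [-0.8, 0, 0], [-0.5, 0, -0.5], [0, 0, -0.9], [0, 0, -0.9], [0, 0, 0]]' --twist '[[0, 0, 0], [0, 0, 0], [0, 0, 0], [0, 0, 0], [0, 0, 0], [0, 0, 0], [0, 0, 0], [0, 0, 0]]' --gripper '[-0.36, -0.36, -0.36, -0.36, -0.36, -0.36, -0.36, -0.36]'

```text
time: 14.95
tool_pos: [0.5547, -0.0009, 0.3326]
ee_rot: [3.13, -0.002, 1.512]
wrist_force: [-0.4, 0.0, 0.6]
width: 0.0302
finger_force: 0.0
```

Emit:
play_rows --translation '[[-0.9, 0, -0.4], [-0.9, 0, -0.4], [-0.9, 0, -0.4], [0, 0, 0], [0, 0, 0]]' --twist '[[0, 0, 0], [0, 0, 0], [0, 0, 0], [0, 0, 0], [0, 0, 0]]' --gripper '[-0.36, -0.36, -0.36, -0.36, -0.36]'

```text
time: 15.45
tool_pos: [0.547, -0.109, 0.3735]
ee_rot: [-3.141, -0.002, 1.511]
wrist_force: [0.1, 0.2, -0.1]
width: 0.0302
finger_force: 0.0
```

```bash
python3 - <<'E'
from h import *
D=[.55667,.05264,1.51025]
o=robot.get_obs();print(o['time'],o['tool_pos'],o['wrist_force'],inv(D,o['tool_pos'])*1000)
a=robot.snapshot("wrist")[:,:,::-1];s=robot.snapshot("scene")[:,:,::-1];t=robot.snapshot("top")[:,:,::-1]
cv2.imwrite("pics/e_w.png",a);cv2.imwrite("pics/e_s.png",s);cv2.imwrite("pics/e_t.png",t)
R=lambda i:cv2.resize(i,(400,300),interpolation=cv2.INTER_CUBIC)
cv2.imwrite("pics/e.png",np.vstack([np.hstack([R(a[:210,140:420]),R(s[130:250,195:355])]),np.hstack([R(t[150:270,180:340]),R(t)])]))
for c in("wrist","top","scene"):
  for n in("tip_box","box_mid","stop_face","pipette","timer","flask","cuvette_case"):
    r=robot.spot_point(n,c); print(c,n,[(x["score"],np.round(x["centre"],3),(inv(D,x["centre"])*1000).round()) for x in r[:1]])
E
```

```text
15.45 [ 0.5470201  -0.10899932  0.37354678] [ 0.12708657  0.16059347 -0.12198033] [[-1.61927047e+02 -1.48471871e-01]]
wrist tip_box []
wrist box_mid []
wrist stop_face []
wrist pipette [(0.92, array([ 0.394,  0.022, -0.003]), array([[-41., 161.]]))]
wrist timer []
wrist flask []
wrist cuvette_case []
top tip_box [(0.88, array([0.564, 0.145, 0.007]), array([[93., -2.]]))]
top box_mid [(0.87, array([0.563, 0.153, 0.01 ]), array([[100.,   0.]]))]
top stop_face [(0.88, array([0.564, 0.207, 0.035]), array([[155.,   2.]]))]
top pipette [(0.79, array([0.387, 0.019, 0.001]), array([[-44., 167.]]))]
top timer []
top flask [(0.82, array([ 0.68 ,  0.21 , -0.006]), array([[ 165., -114.]]))]
top cuvette_case [(0.9, array([0.685, 0.079, 0.   ]), array([[  34., -127.]]))]
scene tip_box [(0.65, array([0.56 , 0.144, 0.008]), array([[92.,  2.]]))]
scene box_mid [(0.72, array([0.558, 0.146, 0.012]), array([[94.,  4.]]))]
scene stop_face [(0.8, array([0.566, 0.207, 0.035]), array([[154.,  -0.]]))]
scene pipette [(0.63, array([0.391, 0.017, 0.002]), array([[-46., 163.]]))]
scene timer [(0.77, array([0.419, 0.176, 0.002]), array([[114., 145.]]))]
scene flask [(0.96, array([0.685, 0.205, 0.002]), array([[ 160., -119.]]))]
scene cuvette_case []
```

View pics/e.png

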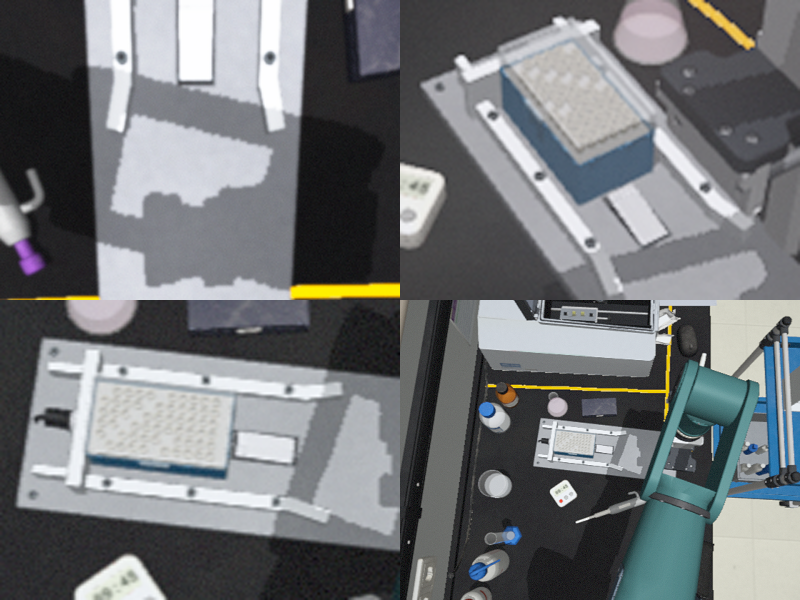

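The box stands at the end stop between the rails, with the catch ramp fully visible behind it, and the bystanders haven't moved. I've now gone one over the picture limit (11 viewed), so I'll check the catch and box position numerically.

```bash
python3 - <<'E'
from h import *
D=[.55667,.05264,1.51025]
for c,i0,i1 in(("scene","pics/scene0.png","pics/e_s.png"),("top","pics/top0.png","pics/e_t.png")):
    A,Bm=[cv2.imread(f,0).astype(np.float32) for f in(i0,i1)]
    up=P(c,T(D,[(.029,.011,.016),(.029,-.011,.016)]));fl=P(c,T(D,[(.029,.011,.010),(.029,-.011,.010)]))
    print(c,"nose up",up.round(1).tolist(),"flush",fl.round(1).tolist())
    # profile along the catch centre line towards the stop, through the nose
    x=np.arange(.012,.042,.0015);q=P(c,T(D,np.c_[x,0*x,0*x+.010])).astype(np.float32)
    for I in(A,Bm):print(cv2.remap(I,q[:,:1],q[:,1:],cv2.INTER_LINEAR)[:,0].round().astype(int).tolist())
    # profile across the catch near the nose
    y=np.arange(-.02,.0201,.002);q=P(c,T(D,np.c_[0*y+.024,y,0*y+.010])).astype(np.float32)
    for I in(A,Bm):print(' ',cv2.remap(I,q[:,:1],q[:,1:],cv2.INTER_LINEAR)[:,0].round().astype(int).tolist())
r=robot.get_obs();print(r['time'])
E
```

```text
scene nose up [[278.2, 207.5], [288.2, 202.8]] flush [[278.1, 209.5], [288.1, 204.8]]
[215, 215, 216, 216, 215, 215, 215, 215, 215, 218, 218, 216, 216, 212, 200, 182, 171, 172, 173, 172]
[215, 215, 215, 215, 215, 215, 215, 214, 215, 217, 217, 216, 216, 213, 200, 165, 127, 102, 92, 91]
  [174, 174, 173, 174, 198, 215, 215, 215, 216, 216, 215, 214, 214, 216, 219, 191, 113, 108, 154, 172, 173]
  [172, 173, 171, 171, 197, 214, 214, 214, 215, 215, 215, 213, 213, 215, 218, 189, 109, 106, 151, 171, 171]
top nose up [[274.1, 212.3], [275.3, 202.4]] flush [[274.1, 212.9], [275.3, 203.0]]
[228, 228, 227, 228, 228, 227, 226, 225, 222, 223, 220, 209, 163, 137, 131, 159, 175, 182, 182, 182]
[228, 227, 228, 228, 228, 227, 226, 224, 222, 223, 219, 209, 165, 136, 124, 132, 153, 179, 206, 213]
  [181, 182, 176, 166, 206, 226, 231, 232, 232, 230, 222, 225, 225, 222, 196, 127, 127, 167, 182, 182, 183]
  [180, 177, 175, 165, 204, 227, 231, 231, 233, 230, 222, 226, 227, 223, 197, 128, 128, 167, 182, 182, 182]
16.65
```

The catch profiles match the initial "up" state, so it has snapped up behind the box. The robot is clear, so I'm handing in.

```bash
python3 -c "
from bench import robot
print(robot.close_job())"
```

```text
the job is handed in; nothing more can be done
None
```

The box was squared up and pushed home against the end stop with the catch up behind it, and the job was handed in at about 17 s with the arm clear; the pictures showed no rail contact and no moved bystanders, but I viewed 11 pictures, one over the limit of 10.

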